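# Set up the batch-check spot on the packing table

### The arm

A 6-joint arm with a two-finger parallel gripper is mounted at the origin on a cart in front of the work surface, level with it; the furniture and walls round the work are solid. World frame = base frame: x ahead of the robot, y to its left, z up, the work surface at z = 0. Lengths are in mm, angles in rad, forces in N, time in s.
With the tool pointing down it reaches from about 300 to 775 mm from the base axis. Payload 14.6 kg.
Tool frame: the origin (TCP) lies between the finger pads; the fingertips stand 11 mm ahead of it and the grasp point (between the pads) lies 8 mm behind it; z points along the fingers, y is the line along which they close (so a half turn about z gives the same grasp; the last joint's range is limited). The gripper opens to 94 mm and grips with 3 to 60 N. Pads are 16 mm wide; open, the fingers measure 119 mm over their backs; the gripper's body (75 mm by 177 mm) begins 78 mm behind the grasp point.
Start: joints at [-1.193, 0.3, 1.521, -0, 1.321, -0.067], TCP at [236.644, -496.476, 216.446] pointing down, gripper open.
Joint ranges: [-3.03, 3.03], [-0.79, 2.21], [0.23, 2.52], [-1.04, 4.18], [0, 3.07], [-2.55, 2.55]. Speed limits (rad/s): [2.22, 2.22, 2.57, 3.14, 3.14, 3.14].

### API

Orientations are given as a unit quaternion [w, x, y, z].
In Python, from plant import robot, eyes, finder gives the robot as it stands. Calls block until the motion is done:
- robot.move_to(position, orientation): joint-space move of the TCP to a pose.
- robot.move_linear(position, ori=None, max_speed=150): straight line of the TCP; ori=None keeps the orientation; max_speed is the mean speed in mm/s.
- robot.goto_joints(angles): joint-space move.
- robot.gripper_open() and robot.clamp(): open the fingers fully, or close them until they stop; the grip force is fixed at half the most.
- robot.sleep(seconds).
- robot.ik(position, orientation): joint angles nearest the present ones, or None.
- eyes.grab_frame(name): name is "side" or "top"; returns the picture (420x560x3 uint8, red, green, blue); there is no depth.
- eyes.calibration(name): a dict with "fx", "fy", "cx", "cy" (pixels), "dist" ([k1, k2, p1, p2, k3] as OpenCV has them; the pictures are not rectified), "xyz" and "rotation" of the camera in the world. Camera axes: x right, y down, z forward; pixel columns grow to the right and rows downward; lengths in mm; the calibration is good to about 2 mm. A picture is of the moment at which its call begins. calibration takes no time and is no camera call.
A pose or a line that the arm cannot do raises robot.IKError and nothing moves.
- robot.sign_off(): hands the job in; it is judged then, once.
Trained networks look in the newest picture that a camera, given by its name, has taken for a name from the list of things; names that differ only in an ending like _2 or _b are one class to them, and where a whole thing is asked for, a point or a joint stands for the part that bears it (a point fixed in the world has none). Each returns a list of dicts, best first, with "confidence" (0 to 1); they miss things now and then, are a little off and sometimes report something else, mostly with a low value. They report only what shows in the picture. A call takes as long as a camera call. They do not tell look-alikes from the thing itself.
- finder.find_in(target, camera): "at" ([x, y, z] in mm, in world coordinates, good to about 4 mm: the middle of the surface that is visible of it).
- finder.trace(target, camera): "pixels" (420x560 bool, what is visible of it).
- finder.pinpoint(target, camera): "at" ([x, y, z] in mm, in world coordinates, good to about 4 mm: a listed point, or the origin of a listed thing).
Readings, each from a call of its own:
- robot.get_clock(): time.
- robot.get_joint_positions(): joint angles.
- robot.get_joint_velocities(): joint speeds.
- robot.get_tau(): joint torques, N m.
- robot.get_position(): TCP position.
- robot.get_tool_rot(): TCP orientation.
- robot.get_wrist_force(): force on the tool from outside, world axes, zero at the start.
- robot.get_ft_torque(): the same for the moment, N m.
- robot.get_width(): finger opening in mm.
- robot.get_grasp_force(): force on a finger pad.
Only numpy, scipy, OpenCV 4.12 (cv2) and the standard library are available. Lean on these libraries where they do the work, as an engineer would, in place of code of your own. Each camera call takes 0.05 s, during which the arm holds its last target. There are 200 camera calls.

### The job

Set up the batch-check spot: slide the black book in front of you flat across the table until it lies square and centred inside the four tape corner marks, then slide the ink-pad tin beside it, up against the middle of its right-hand edge, long side along that edge and at most a finger's width off. Stand every loose sample jar (two or three with silver foil lids, tipped over or standing at the left and right of the work; not the packed stock at the far right) upright, centred on the tape line behind the book, between the two gold-lidded jars that stand at the ends of that line, with no jar touching another. Keep the book and the tin flat on the table and leave the two end jars standing where they are.

Things in the scene. Friction and masses are not known exactly. Their poses are not given: they have to be found in the camera images.
- tape_marks: Blue tape flat on the table (0.8 mm, no obstacle). Origin: table surface, middle of the book's place; x points away from the robot, y to its left. Four L-shaped corners (arms 45 mm long, 12 wide) frame 163 mm along x by 220 mm along y, 5 mm more all round than the book. A strip 18 mm wide, 440 mm long, lies along y with its middle line at x = +0.195: the line for the jar row.
- line_mid (a point): Middle of the tape line for the jar row, at the table surface; axes as those of the tape marks.
- batch_book: Closed hard-cover book, black, rigid, 210 mm long (its x) by 153 mm (its y) by 16 mm thick, 0.28 to 0.46 kg, lies flat; too wide to grip. Its sides are solid up to 12 mm above the table and may give 2 to 6 mm less than the size. Origin: centre of its underside. In its place its x axis points to the robot's left, its y axis to the robot, so its right-hand edge is at x = -0.105.
- ink_pad: Shut, rigid dark ink-pad tin, 67 mm (its x) by 112 mm (its y) by 14 mm, 0.15 kg, lies flat to the right of the book. A lip 16 mm wide stands out 4 mm in the middle of its -x side (to x = -36 mm; the other side is at +36). Origin: centre of its underside. In its place its y axis points away from the robot, the lip towards the book, its origin 136 (touching) to 160 mm right of the book's centre.
- end_jar_left_center (a point): Gold-lidded jar that stands at the left end of the tape line, 200 mm from the middle of the line; loose, stays there. 69 mm across, 99 mm tall, 0.2 kg, screw lid 70 mm across. The point is its centre, on the axis half-way up (49.5 mm); its z axis runs from bottom to lid. Rolls if pushed while lying.
- end_jar_right_center (a point): The same at the right end of the tape line. 69 mm across, 99 mm tall, 0.2 kg, screw lid 70 mm across. The point is its centre, on the axis half-way up (49.5 mm); its z axis runs from bottom to lid. Rolls if pushed while lying.
- jar_1_center (a point): Sample jar with a silver foil lid; lies tipped over at the start, its lid turned towards the robot (within about 25 degrees); may be absent. 69 mm across, 99 mm tall, 0.22 to 0.42 kg, screw lid 70 mm across. The point is its centre, on the axis half-way up (49.5 mm); its z axis runs from bottom to lid. Rolls if pushed while lying.
- jar_2_center (a point): Sample jar with a silver foil lid; lies tipped over at the start, its lid turned towards the robot (within about 25 degrees); may be absent. 69 mm across, 99 mm tall, 0.22 to 0.42 kg, screw lid 70 mm across. The point is its centre, on the axis half-way up (49.5 mm); its z axis runs from bottom to lid. Rolls if pushed while lying.
- jar_3_center (a point): Sample jar with a silver foil lid; stands upright at the start; may be absent. 69 mm across, 99 mm tall, 0.22 to 0.42 kg, screw lid 70 mm across. The point is its centre, on the axis half-way up (49.5 mm); its z axis runs from bottom to lid. Rolls if pushed while lying.
- jar_4_center (a point): Sample jar with a silver foil lid; stands upright at the start; may be absent. 69 mm across, 99 mm tall, 0.22 to 0.42 kg, screw lid 70 mm across. The point is its centre, on the axis half-way up (49.5 mm); its z axis runs from bottom to lid. Rolls if pushed while lying.
Things that resemble listed ones, but are neither listed nor needed, are in the scene too. What is shaped like the part that bears end_jar_right_center but pink is not meant.

How it is judged (in metres and radians):
On the way, in this order (a step that is already met when the one before it is completed fails the run):
1. the book lies in the tape corner marks (horizontal distance between batch_book and tape_marks below 0.015 m and angle between the x axis of batch_book and the y axis of tape_marks, either way round below 0.08 rad and height (world z) of batch_book below 0.006 m), for 0.2 s.
2. the ink-pad tin lies beside the book (all of step 1 and x of ink_pad in the frame of batch_book between -0.168 and -0.13 m and y of ink_pad in the frame of batch_book between -0.03 and 0.03 m and angle between the y axis of ink_pad and the y axis of batch_book, either way round below 0.2 rad and height (world z) of ink_pad below 0.006 m), for 0.2 s.
At the end, for the whole second after the job is handed in: Book flat, within 15 mm and 0.08 rad of the marks; tin flat, centre 130-168 mm right of its centre and level within 30 mm, parallel within 0.2 rad; sample jars upright, centres within 18 mm of the tape line and 160 mm of its middle, over 71 mm between centres; end jars upright, moved under 40 mm (all of step 2 and x of jar_1_center in the frame of tape_marks between 0.177 and 0.213 m and y of jar_1_center in the frame of tape_marks between -0.16 and 0.16 m and angle between each of jar_1_center, jar_2_center, jar_3_center, jar_4_center, end_jar_left_center, end_jar_right_center's own z axis and vertical below 0.1 rad and height (world z) of each of jar_1_center, jar_2_center, jar_3_center, jar_4_center below 0.056 m and x of jar_2_center in the frame of tape_marks between 0.177 and 0.213 m and y of jar_2_center in the frame of tape_marks between -0.16 and 0.16 m and x of jar_3_center in the frame of tape_marks between 0.177 and 0.213 m and y of jar_3_center in the frame of tape_marks between -0.16 and 0.16 m and x of jar_4_center in the frame of tape_marks between 0.177 and 0.213 m and y of jar_4_center in the frame of tape_marks between -0.16 and 0.16 m and horizontal distance between jar_1_center and jar_2_center above 0.071 m and horizontal distance between each of jar_1_center, jar_2_center and jar_3_center above 0.071 m and horizontal distance between each of jar_1_center, jar_2_center, jar_3_center and jar_4_center above 0.071 m and horizontal distance between each of jar_1_center, jar_2_center, jar_3_center, jar_4_center and end_jar_left_center above 0.071 m and horizontal distance between each of jar_1_center, jar_2_center, jar_3_center, jar_4_center and end_jar_right_center above 0.071 m and distance of each of end_jar_left_center, end_jar_right_center from where it was at the start of the episode below 0.04 m); the robot touches nothing.
It fails at once if the book or the tin is lifted or tipped off the table (height (world z) of any of batch_book, ink_pad above 0.03 m or angle between any of batch_book, ink_pad's own z axis and vertical above 0.3 rad).
It fails at once if an end jar is knocked over (angle between any of end_jar_left_center, end_jar_right_center's own z axis and vertical above 0.6 rad).
Of jar_1, jar_2 only 1 to 2 are there at a start; the rules pass over those that are not, and their reading is None.
Of jar_3, jar_4 only 1 to 1 are there at a start; the rules pass over those that are not, and their reading is None.
At some moment in a run one of batch_book, ink_pad, jar_3, jar_4 may be knocked a few centimetres aside while the robot is not near it.
It also fails if it takes over 210 s, if anything falls off the work surface, if the arm or the gripper's body presses on something with over 40 N, if the wrist force passes 120 N, or if a joint passes its speed limit or range.

## Working session

There is one attempt and no reset: what is moved stays moved. The work goes in short steps, each a Python script; the robot and the scene stay as the last script left them, time stands still between calls to the robot, and variables do not carry over. Pictures are saved under pics/ and viewed, at most 14 in all, crops included, and the job is handed in when it is done.

```bash
ls; mkdir -p pics; python3 - <<'E'
from plant import robot, eyes, finder
import cv2,numpy as np
for n in("top","side"):
    cv2.imwrite(f"pics/{n}0.png",cv2.cvtColor(eyes.grab_frame(n),cv2.COLOR_RGB2BGR))
    print(n,eyes.calibration(n))
    for t in("tape_marks","line_mid","batch_book","ink_pad","end_jar_left_center","jar_1_center","jar_3_center"):
        print(t,[(np.round(d["at"]).tolist(),round(d["confidence"],2)) for d in finder.pinpoint(t,n)])
print(robot.get_clock(),robot.get_tool_rot())
E
```

```text
pics
top {'fx': 454.78185855808545, 'fy': 454.78185855808545, 'cx': 270.32289554506303, 'cy': 206.39246525752358, 'dist': array([-0.0454459,  0.       ,  0.       ,  0.       ,  0.       ]), 'xyz': array([ 320.78017532,  -27.0748249 , 1468.06173852]), 'rotation': array([ 0.07096064, -0.70325013,  0.7041805 , -0.06733249])}
tape_marks []
line_mid [([658.0, 24.0, 4.0], 0.56)]
batch_book [([398.0, 96.0, 1.0], 0.75)]
ink_pad [([426.0, -196.0, -1.0], 0.68)]
end_jar_left_center [([650.0, 223.0, 53.0], 0.8), ([596.0, -350.0, 30.0], 0.32)]
jar_1_center [([545.0, 294.0, 33.0], 0.69)]
jar_3_center [([441.0, 432.0, 49.0], 0.8)]
side {'fx': 530.5407406899972, 'fy': 530.5407406899972, 'cx': 280.7068728359572, 'cy': 207.9234353772681, 'dist': array([-0.05754969,  0.        ,  0.        ,  0.        ,  0.        ]), 'xyz': array([  -49.27228001, -1369.4029848 ,   901.03263535]), 'rotation': array([-0.49093222,  0.83982598, -0.19891344,  0.11879109])}
tape_marks []
line_mid [([660.0, 22.0, 1.0], 0.54)]
batch_book [([598.0, -348.0, 34.0], 0.61)]
ink_pad [([422.0, -199.0, 3.0], 0.74)]
end_jar_left_center [([648.0, 225.0, 47.0], 0.57)]
jar_1_center [([546.0, 298.0, 38.0], 0.42)]
jar_3_center []
0.8 [ 1.86387472e-06  9.75371498e-01  2.20568448e-01 -5.59210648e-06]
```

View pics/top0.png

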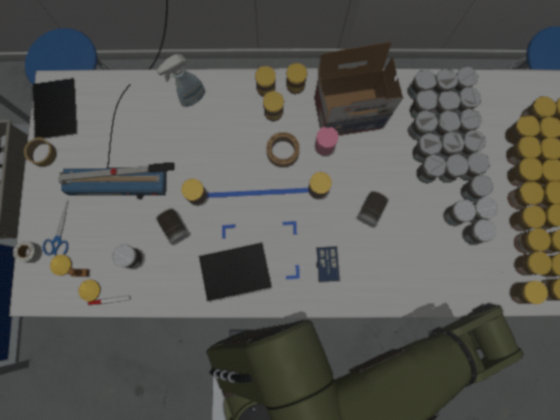

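View pics/side0.png

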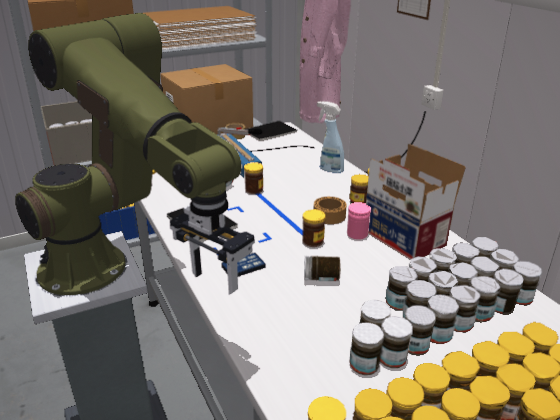

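Top view: the book is at (235,271). The black slab at (55,107) is a look-alike lying far from the marks. The tin is at (327,264) and the end jars at (193,190) and (320,183). The pink jar at (327,138) is not meant. Sample jars: lying at (172,226) and (373,208), standing at (124,256); the packed stock is at the far right. Marks: corners at (228,230), (291,226) and (294,272), line from (205,195) to (310,190). Next I'll measure these and confirm with a crop.

```bash
cat > h.py <<'E'
from plant import robot, eyes, finder
import cv2, numpy as np
from scipy.spatial.transform import Rotation as R
def cam(n):
    c=eyes.calibration(n); K=np.array([[c["fx"],0,c["cx"]],[0,c["fy"],c["cy"]],[0,0,1]]); q=c["rotation"]
    return K,np.array(c["dist"]),np.array(c["xyz"]),R.from_quat([q[1],q[2],q[3],q[0]])
def w(px,z=0,n="top"):
    K,D,t,r=cam(n); u=cv2.undistortPoints(np.float64(px).reshape(-1,1,2),K,D).reshape(-1,2)
    d=r.apply(np.c_[u,np.ones(len(u))]); return (t+d*((z-t[2])/d[:,2])[:,None])[:,:2]
def px(P,n="top"):
    K,D,t,r=cam(n); ri=r.inv()
    return cv2.projectPoints(ri.apply(np.atleast_2d(P)-t),np.zeros(3),np.zeros(3),K,D)[0].reshape(-1,2)
def rect(pts):  # centre, sizes (long,short), angle of long axis
    (c,s,a)=cv2.minAreaRect(np.float32(pts)); a=np.deg2rad(a)
    if s[0]<s[1]: s=s[::-1]; a+=np.pi/2
    return np.array(c),s,(a+np.pi/2)%np.pi-np.pi/2
def trace(t,z,n="top",near=None,tol=80):
    for d in finder.trace(t,n):
        m=d["pixels"]; ys,xs=np.nonzero(m)
        if len(xs)<30: continue
        pts=w(np.c_[xs,ys],z,n)
        if near is None or np.linalg.norm(pts.mean(0)-near)<tol: return d["confidence"],pts,m
    return None
def save(n,name,box=None,scale=1):
    im=cv2.cvtColor(eyes.grab_frame(n),cv2.COLOR_RGB2BGR); 
    v=im if box is None else im[box[1]:box[3],box[0]:box[2]]
    cv2.imwrite(f"pics/{name}.png",cv2.resize(v,None,fx=scale,fy=scale,interpolation=cv2.INTER_CUBIC)); return im
E
python3 - <<'E'
from h import *
im=save("top","crop1",(100,170,400,315),2.6)
hsv=cv2.cvtColor(im,cv2.COLOR_BGR2HSV); m=cv2.inRange(hsv,(105,120,60),(130,255,255))
m[:175]=0;m[300:]=0;m[:,:180]=0;m[:,345:]=0
k,l,s,c=cv2.connectedComponentsWithStats(m)
for i in range(1,k):
    if s[i,4]<15: continue
    ys,xs=np.nonzero(l==i); p=w(np.c_[xs,ys]); cc,sz,a=rect(p)
    print(s[i,4],c[i].round(1),"w",cc.round(1),np.round(sz,1),round(a,3),"bbox x",p[:,0].min().round(),p[:,0].max().round(),"y",p[:,1].min().round(),p[:,1].max().round())
for t,z,near in(("batch_book",16,(398,96)),("ink_pad",14,(426,-196)),("jar_1_center",35,(545,296)),("jar_1_center",35,(600,-348)),("jar_3_center",99,(441,432))):
    r=trace(t,z,"top",near)
    if r: print(t,r[0],r[1].mean(0).round(1),*[np.round(x,3) for x in rect(r[1])])
    else: print(t,None)
E
```

```text
322 [256.7 192.4] w [659.6  22.7] [328.7  11.6] -1.52 bbox x 647.0 671.0 y -141.0 187.0
35 [292.2 225.4] w [550.1 -89.6] [46.3 24.5] 0.828 bbox x 527.0 560.0 y -100.0 -64.0
36 [225.7 229. ] w [532.3 118.4] [35.7 32.7] 0.019 bbox x 514.0 550.0 y 102.0 135.0
33 [294.8 274.5] w [391.4 -97.6] [47.6 23.7] -0.747 bbox x 382.0 417.0 y -108.0 -73.0
batch_book 0.64 [399.   93.1] [399.724  93.444] [209.572 149.557] -1.355
ink_pad 0.71 [ 422.2 -201.6] [ 422.216 -202.055] [111.502  68.833] 0.055
jar_1_center 0.57 [540.1 296.1] [540.989 297.178] [115.551  71.242] 0.555
jar_1_center None
jar_3_center 0.82 [437.  412.5] [437.528 412.955] [90.817 65.122] 1.361
```

View pics/crop1.png

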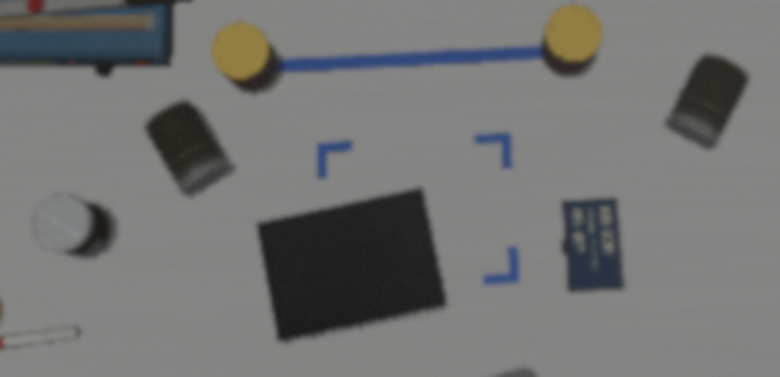

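The crop confirms the book (lower left of the marks), the tin with its lip on the left, two tipped jars with lids towards the robot, and one standing silver jar. Marks centre is ≈(465,13.5) with yaw 0.05; the line-based and corner-based values agree. Next: reachability checks.

```bash
cat >> h.py <<'E'
def ori(z,y):
    z=np.array(z,float);z/=np.linalg.norm(z);y=np.array(y,float);y-=z*(y@z);y/=np.linalg.norm(y)
    q=R.from_matrix(np.c_[np.cross(y,z),y,z]).as_quat(); return np.array([q[3],q[0],q[1],q[2]])
def down(a): return ori((0,0,-1),(np.cos(a),np.sin(a),0))   # a: direction of the closing line
MY=0.05; MO=np.array([465.3,13.5])
def M(x,y): c,s=np.cos(MY),np.sin(MY); return MO+[c*x-s*y,s*x+c*y]
def toM(p): c,s=np.cos(MY),np.sin(MY); d=np.array(p)-MO; return np.array([c*d[0]+s*d[1],-s*d[0]+c*d[1]])
E
python3 - <<'E'
from h import *
im=save("top","t2"); 
# right lying jar
g=im.max(2); m=(g<75).astype(np.uint8); m[:190]=0;m[230:]=0;m[:,:350]=0;m[:,395:]=0
ys,xs=np.nonzero(m); print("right jar dark",len(xs),*[np.round(v,3) for v in rect(w(np.c_[xs,ys],35))])
m=(g<75).astype(np.uint8); m[:205]=0;m[248:]=0;m[:,:150]=0;m[:,195:]=0
ys,xs=np.nonzero(m); print("left jar dark",len(xs),*[np.round(v,3) for v in rect(w(np.c_[xs,ys],35))])
for n in("top","side"):
  eyes.grab_frame(n)
  for t in("jar_1_center","jar_3_center","end_jar_left_center"):
    print(n,t,[(np.round(d["at"]).tolist(),round(d["confidence"],2)) for d in finder.pinpoint(t,n)])
def ok(p,q):
    j=robot.ik(p,q); return None if j is None else np.round(j,2).tolist()
for nm,c,a in(("L",(544,296),0.54),("Rt",(597,-349),-0.53)):
  d=np.array([np.cos(a),np.sin(a),0]); y=[-d[1],d[0],0]
  s=M(195,92 if nm=="L" else -92); b=np.arctan2(s[1],s[0])
  for t in np.deg2rad([10,20,30,40,50]):
    z=d*np.cos(t)-[0,0,np.sin(t)]; P=np.r_[c,35]
    zf=lambda a:np.r_[-np.sin(t)*np.cos(a),-np.sin(t)*np.sin(a),-np.cos(t)]
    print(nm,np.rad2deg(t),ok(P+8*z,ori(z,y)),ok(P-112*z,ori(z,y)),"F",ok(np.r_[s,53]+8*zf(b),ori(zf(b),[-np.sin(b),np.cos(b),0])))
for a in(MY,MY+np.pi):print("push left",ok(np.r_[M(0,200),15],down(a)))
for a in(MY+np.pi/2,MY-np.pi/2):
  for x in(-155,-150,-145): print("push near",x,ok(np.r_[M(x,0),15],down(a)))
E
```

```text
right jar dark 558 [ 600.099 -346.152] [107.43   63.492] -0.523
left jar dark 600 [542.931 295.371] [107.37  65.7 ] 0.571
top jar_1_center [([546.0, 298.0, 37.0], 0.78)]
top jar_3_center [([441.0, 427.0, 45.0], 0.77)]
top end_jar_left_center [([648.0, 226.0, 54.0], 0.72)]
side jar_1_center [([541.0, 297.0, 36.0], 0.49)]
side jar_3_center [([545.0, 297.0, 33.0], 0.53)]
side end_jar_left_center [([645.0, 222.0, 50.0], 0.59), ([658.0, 24.0, -1.0], 0.22)]
L 10.0 [0.37, 0.78, 2.11, 2.96, 1.15, 1.62] [0.29, 0.69, 2.4, 2.89, 1.35, 1.58] F [0.12, 0.82, 1.14, -0.01, 1.35, -1.62]
L 20.0 [0.38, 0.67, 2.12, 2.94, 0.87, 1.65] [0.31, 0.45, 2.41, 2.87, 0.95, 1.65] F [0.13, 0.93, 0.97, -0.02, 1.59, -1.62]
L 29.999999999999996 [0.38, 0.58, 2.09, 2.89, 0.58, 1.7] [0.33, 0.27, 2.36, 2.79, 0.55, 1.77] F [0.13, 1.06, 0.78, -0.02, 1.83, -1.62]
L 40.0 [0.39, 0.51, 2.03, 2.75, 0.29, 1.86] [0.35, 0.17, 2.26, 2.38, 0.21, 2.2] F [0.13, 1.2, 0.57, -0.03, 2.07, -1.62]
L 50.0 None [0.38, 0.15, 2.12, 0.54, 0.2, -2.23] F [0.13, 1.38, 0.29, -0.05, 2.34, -1.63]
Rt 10.0 [-0.61, 0.83, 1.93, 3.05, 1.01, 1.61] [-0.64, 0.
[... 255 characters left out ...]
-0.63, 0.37, 2.18, 2.95, 0.47, 1.69] F [-0.15, 1.07, 0.77, -0.02, 1.83, -1.62]
Rt 40.0 [-0.6, 0.61, 1.84, 2.84, 0.19, 1.82] [-0.62, 0.3, 2.08, 2.59, 0.13, 2.06] F [-0.15, 1.21, 0.55, -0.03, 2.08, -1.62]
Rt 50.0 [-0.6, 0.6, 1.75, 0.44, 0.1, -2.06] [-0.61, 0.3, 1.94, 0.24, 0.22, -1.86] F [-0.15, 1.4, 0.26, -0.05, 2.36, -1.63]
push left [0.37, 0.47, 1.82, -0.0, 0.85, 0.32]
push left None
push near -155 [-0.1, 0.12, 2.32, -0.0, 0.7, -1.72]
push near -150 [-0.1, 0.13, 2.31, -0.0, 0.71, -1.72]
push near -145 [-0.09, 0.14, 2.3, -0.0, 0.71, -1.72]
push near -155 [-0.1, 0.12, 2.32, -0.0, 0.7, 1.42]
push near -150 [-0.1, 0.13, 2.31, -0.0, 0.71, 1.42]
push near -145 [-0.09, 0.14, 2.3, -0.0, 0.71, 1.43]
```

```bash
cat >> h.py <<'E'
def book():
    eyes.grab_frame("top"); r=trace("batch_book",16,"top",(430,60),120)
    if r is None: return None
    c,s,a=rect(r[1]); print("book",r[0],toM(c).round(1),np.round(s,1),"yaw err",round((a-np.pi/2-MY+np.pi/2)%np.pi-np.pi/2,3)); return toM(c)
def tin():
    eyes.grab_frame("top"); r=trace("ink_pad",14,"top",(440,-170),120)
    if r is None: print("no tin"); return None
    c,s,a=rect(r[1]); e=(a-MY+np.pi/2)%np.pi-np.pi/2; print("tin",r[0],toM(c).round(1),np.round(s,1),"yaw err",round(e,3)); return toM(c),e
E
python3 - <<'E'
from h import *
q=down(MY)
robot.move_to(np.r_[M(-62,225),150],q); robot.move_linear(np.r_[M(-62,225),15])
robot.move_linear(np.r_[M(-62,112),15],max_speed=60); print(robot.get_wrist_force(),robot.get_position())
robot.move_linear(np.r_[M(-62,140),15]);robot.move_linear(np.r_[M(-62,200),170])
robot.move_to(np.r_[M(-20,330),250],q)
print(robot.get_clock()); book()
E
```

```text
[-0.10973994 -0.26732998 -1.06691607] [397.72084035 122.29798099  14.95126511]
9.55
book 0.93 [-80.1  -1.5] [213. 151.] yaw err -0.01
```

```bash
python3 - <<'E'
from h import *
for t in(0,.1,.2,.3,.4,-.2,-.3):
  for s in(1,-1):
    z=(np.sin(t),0,-np.cos(t)); y=(-np.sin(MY)*s,np.cos(MY)*s,0)
    for x in(-172,-178,-184):
      for h in(16,140):
        j=robot.ik(np.r_[M(x,0),h],ori(z,y)); print(t,s,x,h,None if j is None else np.round(j,2))
E
```

```text
0 1 -172 16 [-0.11  0.08  2.36 -0.    0.7  -1.73]
0 1 -172 140 [-0.11 -0.22  2.25 -0.    1.11 -1.73]
0 1 -178 16 [-0.11  0.07  2.38 -0.    0.7  -1.73]
0 1 -178 140 [-0.11 -0.23  2.26 -0.    1.11 -1.73]
0 1 -184 16 [-0.12  0.05  2.39 -0.    0.7  -1.74]
0 1 -184 140 [-0.12 -0.25  2.27 -0.    1.12 -1.74]
0 -1 -172 16 [-0.11  0.08  2.36 -0.    0.7   1.41]
0 -1 -172 140 [-0.11 -0.22  2.25 -0.    1.11  1.41]
0 -1 -178 16 [-0.11  0.07  2.38 -0.    0.7   1.41]
0 -1 -178 140 [-0.11 -0.23  2.26 -0.    1.11  1.41]
0 -1 -184 16 [-0.12  0.05  2.39 -0.    0.7   1.41]
0 -1 -184 140 [-0.12 -0.25  2.27 -0.    1.12  1.41]
0.1 1 -172 16 [-0.12  0.03  2.42  0.02  0.59 -1.76]
0.1 1 -172 140 [-0.12 -0.29  2.31  0.01  1.03 -1.75]
0.1 1 -178 16 [-0.12  0.01  2.44  0.02  0.59 -1.76]
0.1 1 -178 140 [-0.12 -0.31  2.32  0.01  1.03 -1.75]
0.1 1 -184 16 [-0.13 -0.    2.45  0.02  0.59 -1.77]
0.1 1 -184 140 [-0.13 -0.33  2.33  0.01  1.04 -1.75]
0.1 -1 -172 16 [-0.12  0.03  2.42  0.02  0.59  1.39]
0.1 -1 -172 140 [-0.12 -0.29  2.31  0.01  1.03  1.4 ]
0.1 -1 -178 16 [-0.12  0.01  2.44  0.02  0.59  1.38]
0.1 -1 -178 1
[... 2255 characters left out ...]
.2 -1 -184 140 [-0.1  -0.1   2.17 -0.02  1.27  1.43]
-0.3 1 -172 16 [-0.09  0.26  2.18 -0.03  1.01 -1.68]
-0.3 1 -172 140 [-0.09  0.    2.09 -0.03  1.35 -1.69]
-0.3 1 -178 16 [-0.09  0.25  2.19 -0.03  1.   -1.69]
-0.3 1 -178 140 [-0.09 -0.01  2.1  -0.03  1.35 -1.7 ]
-0.3 1 -184 16 [-0.09  0.24  2.21 -0.03  1.   -1.69]
-0.3 1 -184 140 [-0.09 -0.03  2.12 -0.03  1.35 -1.7 ]
-0.3 -1 -172 16 [-0.09  0.26  2.18 -0.03  1.01  1.46]
-0.3 -1 -172 140 [-0.09  0.    2.09 -0.03  1.35  1.45]
-0.3 -1 -178 16 [-0.09  0.25  2.19 -0.03  1.    1.46]
-0.3 -1 -178 140 [-0.09 -0.01  2.1  -0.03  1.35  1.44]
-0.3 -1 -184 16 [-0.09  0.24  2.21 -0.03  1.    1.45]
-0.3 -1 -184 140 [-0.09 -0.03  2.12 -0.03  1.35  1.44]
```

```bash
python3 - <<'E'
from h import *
q=down(MY-np.pi/2)
robot.move_to(np.r_[M(-177,-2),140],q); robot.move_linear(np.r_[M(-177,-2),15])
robot.move_linear(np.r_[M(-83,-2),15],max_speed=60); print(robot.get_wrist_force(),robot.get_position())
robot.move_linear(np.r_[M(-110,-2),15]);robot.move_linear(np.r_[M(-130,-2),160])
robot.move_to([330,-400,250],down(MY-np.pi/2))
print(robot.get_clock()); book(); tin()
E
```

```text
[ 0.14823969  0.22584216 -0.59842183] [382.53860735   7.34214515  15.11332464]
16.7667
book 0.94 [-1.7 -2.5] [209.7 152.8] yaw err 0.012
tin 0.77 [ -52.  -211.9] [109.   71.7] yaw err 0.017
```

```bash
python3 - <<'E'
from h import *
q=down(MY-np.pi/2+.017); o=-26
robot.move_to(np.r_[M(-52+o,-212),120],q); robot.move_linear(np.r_[M(-52+o,-212),16])
robot.clamp(); print("w",robot.get_width())
robot.move_linear(np.r_[M(0+o,-172),16],down(MY-np.pi/2),max_speed=60); robot.gripper_open()
robot.move_linear(np.r_[M(0+o,-172),130]); 
q2=down(MY)
robot.move_to(np.r_[M(0,-235),130],q2); t=tin(); book()
E
```

```text
w 67.20025969681531
tin 0.58 [   1.3 -168.7] [106.2  61.3] yaw err -0.064
book 0.94 [-1.1 -2.9] [208.3 147.9] yaw err -0.001
```

```bash
python3 - <<'E'
from h import *
robot.move_linear(np.r_[M(0,-235),15]); robot.move_linear(np.r_[M(0,-192),15],max_speed=60)
robot.move_linear(np.r_[M(0,-220),15]); robot.move_linear(np.r_[M(0,-260),200])
robot.move_to([330,-430,280],down(MY)); tin(); book(); print(robot.get_clock())
save("top","t3",(100,120,420,320),2.4)
E
```

```text
tin 0.61 [  -0.6 -147.5] [112.3  70.7] yaw err -0.052
book 0.96 [-2.7 -3.6] [212.2 150.9] yaw err 0.002
28.475
```

View pics/t3.png

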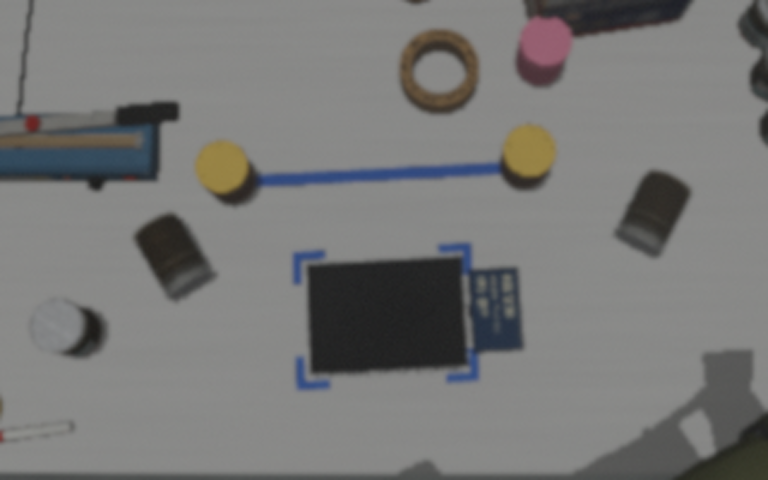

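The book is inside the marks and the tin lies against its right edge. Pixels match the numbers. Next is the right tipped jar (crop pixel (655,212)).

```bash
cat >> h.py <<'E'
T=np.deg2rad(20)
def upright(c,a,slot,mid,t=T):
    d=np.array([np.cos(a),np.sin(a),0]); z=d*np.cos(t)-[0,0,np.sin(t)]; y=np.array([-d[1],d[0],0]); q=ori(z,y); P=np.r_[c,36.]
    s=M(195,slot); b=np.arctan2(s[1],s[0]); db=np.array([np.cos(b),np.sin(b),0]); zf=-db*np.sin(t)-[0,0,np.cos(t)]
    qf=ori(zf,[-np.sin(b),np.cos(b),0]); S=np.r_[s,0]; up=np.array([0,0,1.])
    pre=P-95*z
    for p,o in((pre+170*up,q),(pre,q),(P+8*z,q),(mid,q),(mid,qf),(S+8*zf+170*up,qf),(S+8*zf+50*up,qf)):
        assert robot.ik(p,o) is not None,(p,o)
    robot.move_to(pre+170*up,q); robot.move_linear(pre); robot.move_linear(P+8*z,max_speed=80)
    robot.clamp(); print("w",robot.get_width(),robot.get_grasp_force())
    robot.move_linear(P+8*z+150*up,max_speed=120); robot.move_to(mid,q)
    robot.move_to(mid,qf); print("w",robot.get_width())
    robot.move_to(S+8*zf+170*up,qf); robot.move_linear(S+8*zf+64*up,max_speed=100)
    lower(S+8*zf,64,40)
    robot.gripper_open(); robot.move_linear(robot.get_position()-110*zf,max_speed=120); robot.move_linear(robot.get_position()+100*up)
    print("t",robot.get_clock())
def lower(B,h,hmin):
    robot.sleep(.3); f0=robot.get_wrist_force()[2]
    while h>hmin:
        h-=1.5; robot.move_linear(B+[0,0,h],max_speed=20); f=robot.get_wrist_force()[2]-f0
        if f>4: break
    print("contact grasp h",h,"dF",f)
E
python3 - <<'E'
from h import *
upright((599,-347.5),-0.523,-92,np.array([450.,-250,380]))
save("top","t4",(100,120,420,320),2.4); save("side","s4")
E
```

```text
w 67.20146635673987 29.71703814837383
w 67.35265539524435
contact grasp h 49.0 dF 5.096905077849353
t 48.4167
```

View pics/s4.png

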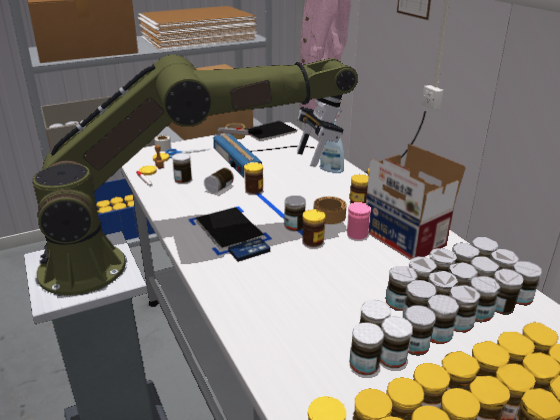

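The right jar now stands upright on the line at (295,212). Next is the left tipped jar, at (218,180).

```bash
python3 - <<'E'
from h import *
robot.move_to([450,150,380],down(np.pi/2))
upright((543.5,296),0.558,92,np.array([430.,200,380]))
robot.move_to([420,150,400],down(np.pi/2)); robot.move_to([330,-430,280],down(np.pi/2))
save("top","t5",(100,120,420,320),2.4); tin(); book()
for n in("top","side"):
  eyes.grab_frame(n)
  for t in("jar_1_center","jar_3_center","end_jar_left_center"):
    print(n,t,[(toM(d["at"][:2]).round().tolist(),np.round(d["at"]).tolist(),round(d["confidence"],2)) for d in finder.pinpoint(t,n)])
E
```

```text
Traceback (most recent call last):
  File "h.py", line 50, in upright
    assert robot.ik(p,o) is not None,(p,o)
           ^^^^^^^^^^^^^^^^^^^^^^^^^
AssertionError: (array([430., 200., 380.]), array([ 0.55139699, -0.22558993,  0.78747651,  0.15795977]))
```

```bash
python3 - <<'E'
from h import *
a,t=.558,T; d=np.array([np.cos(a),np.sin(a),0]); q=ori(d*np.cos(t)-[0,0,np.sin(t)],[-d[1],d[0],0])
mid=next((np.array([r*np.cos(b),r*np.sin(b),h]) for r in(520,560,600,640) for b in(.45,.35,.55) for h in(380,340) if robot.ik([r*np.cos(b),r*np.sin(b),h],q) is not None))
print(mid)
upright((543.5,296),a,92,mid)
robot.move_to([420,150,400],down(np.pi/2)); robot.move_to([330,-430,280],down(np.pi/2))
save("top","t5",(100,120,420,320),2.4); tin(); book()
for n in("top","side"):
  eyes.grab_frame(n)
  for t in("jar_1_center","jar_3_center","end_jar_left_center"):
    print(n,t,[(toM(d["at"][:2]).round().tolist(),np.round(d["at"]).tolist(),round(d["confidence"],2)) for d in finder.pinpoint(t,n)])
E
```

```text
[443.31275147 271.79735904 380.        ]
w 67.0553090904038 29.99749425722257
w 67.33164680590897
contact grasp h 49.0 dF 4.491331842760753
t 70.425
tin 0.76 [  -0.9 -145.4] [111.9  72.9] yaw err -0.014
book 0.9 [-1.2 -2. ] [208.8 148.2] yaw err -0.004
top jar_1_center [([195.0, 93.0], [655.0, 116.0, 52.0], 0.77)]
top jar_3_center [([0.0, 414.0], [445.0, 427.0, 46.0], 0.71)]
top end_jar_left_center [([195.0, 201.0], [650.0, 224.0, 52.0], 0.93), ([-3.0, 414.0], [442.0, 427.0, 46.0], 0.26)]
side jar_1_center [([196.0, 90.0], [657.0, 113.0, 50.0], 0.62)]
side jar_3_center [([-1.0, 409.0], [444.0, 422.0, 46.0], 0.79)]
side end_jar_left_center [([195.0, 198.0], [650.0, 221.0, 50.0], 0.48), ([-3.0, -2.0], [462.0, 12.0, -0.0], 0.17)]
```

View pics/t5.png

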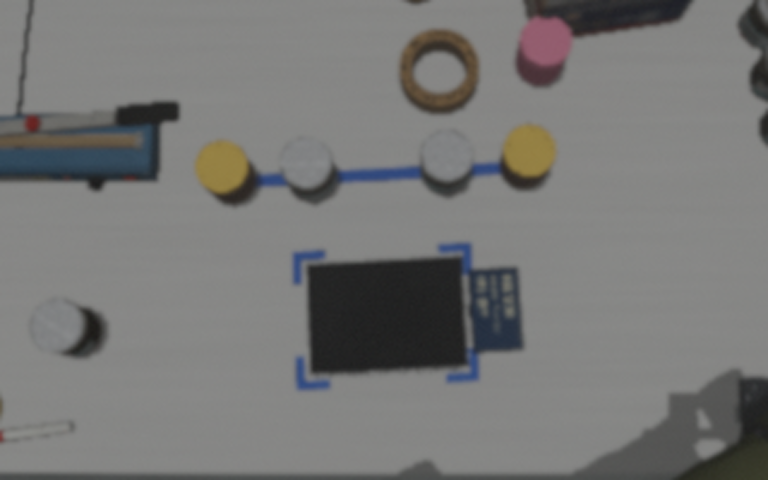

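Both formerly tipped jars now stand on the line at crop pixels (306,163) and (446,155), with the book and tin unchanged. The last one is the standing silver jar at (57,325).

```bash
python3 - <<'E'
from h import *
c=w([(123.75,255.4)],99)[0]; print("lid",c)
p=np.array([443.,425]); c=(c+p)/2; print(c)
q=down(MY); S=np.r_[M(195,0),0]; assert robot.ik(np.r_[c,52],q) is not None and robot.ik(S+[0,0,52],q) is not None
robot.move_to([400,150,320],q); robot.move_to(np.r_[c,190],q); robot.move_linear(np.r_[c,52],max_speed=100)
print(robot.get_wrist_force()); robot.clamp(); print("w",robot.get_width())
robot.move_linear(np.r_[c,200]); robot.move_to(S+[0,0,220],q); robot.move_linear(S+[0,0,62],max_speed=80)
lower(S,62,40); robot.gripper_open(); robot.move_linear(S+[0,0,220]); robot.move_to([330,-430,280],down(np.pi/2))
print(robot.get_clock())
save("top","t6",(100,120,420,320),2.4);save("side","s6",(130,110,410,290),2.8); tin(); book()
for n in("top","side"):
  eyes.grab_frame(n)
  for t in("jar_1_center","end_jar_left_center"):
    print(n,t,[(toM(d["at"][:2]).round().tolist(),np.round(d["at"]).tolist(),round(d["confidence"],2)) for d in finder.pinpoint(t,n)])
E
```

```text
lid [442.10314747 423.48077083]
[442.55157373 424.24038541]
[ 0.04301759 -0.08460504 -0.87503251]
w 68.20607872095472
contact grasp h 51.5 dF 6.703322920949539
91.0083
tin 0.75 [  -0.6 -145.8] [105.9  73.4] yaw err -0.052
top jar_1_center []
top end_jar_left_center [([195.0, 198.0], [650.0, 221.0, 51.0], 0.84)]
side jar_1_center [([195.0, 95.0], [655.0, 118.0, 52.0], 0.68)]
side end_jar_left_center [([194.0, 202.0], [649.0, 225.0, 47.0], 0.56)]
```

View pics/t6.png

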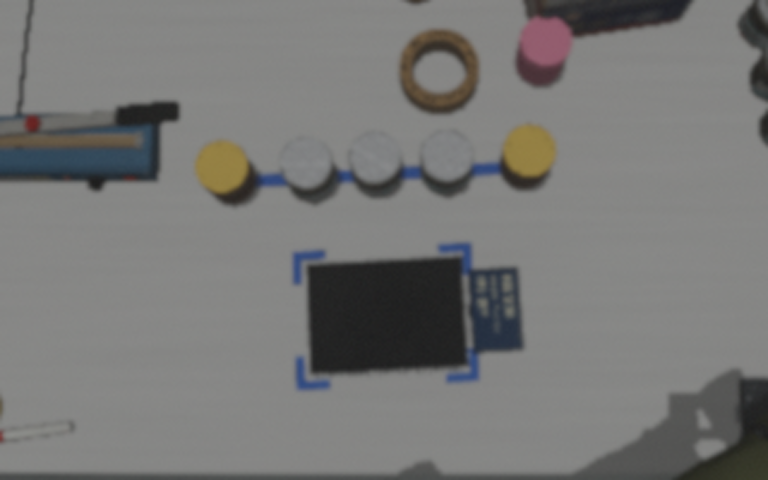

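View pics/s6.png

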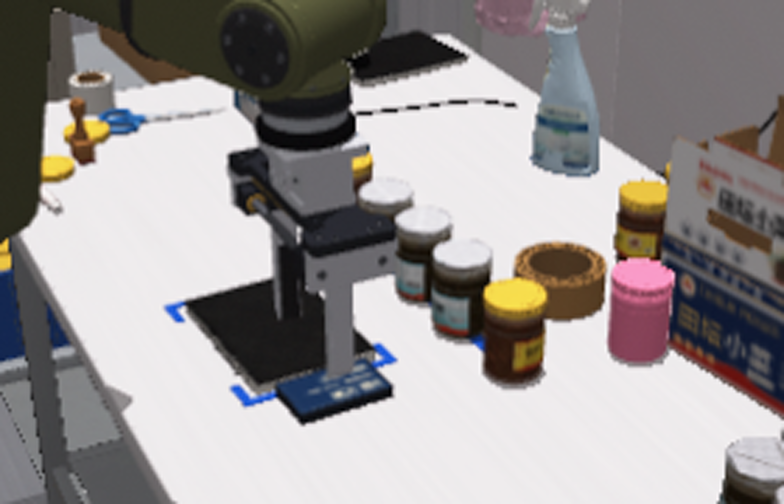

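The row shows three silver lids at (306,163), (375,158) and (446,155) between the gold ones, all upright with gaps. The book is in the marks, the tin is beside it, and the gripper is clear.

```bash
python3 -c "
from h import *
print(toM(w([(100+306/2.4,120+163/2.4)],99)[0]),toM(w([(100+375/2.4,120+158/2.4)],99)[0]),toM(w([(100+446/2.4,120+155/2.4)],99)[0]))
book(); print(robot.sign_off())"
```

```text
[190.45134315  89.54811155] [192.42201506   0.2997574 ] [191.63001547 -91.43443589]
book 0.76 [-1.3 -2.8] [210.2 147.6] yaw err 0.001
the job is handed in; nothing more can be done
None
```

I handed the job in at about 91 s of the 210 s limit (no verdict came back): by the last camera readings, the book is about 3 mm off centre in the marks, the tin lies flat against the middle of its right edge, and all three sample jars stand on the tape line between the end jars, none touching.

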